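Clear the decorating stand and hold a bud vase down in its sprung ring

ROBOT

A 7-joint arm with a two-finger parallel gripper is mounted at the origin on a cart in front of the work surface, level with it; the furniture and walls round the work are solid. World frame = base frame: x ahead of the robot, y to its left, z up, the work surface at z = 0. Lengths are in m, angles in rad, forces in N, time in s.
With the tool pointing down it reaches from about 0.4 to 0.85 m from the base axis. Payload 10.4 kg.
Tool frame: the origin (TCP) lies on the centre line of the jaws, within the pads' length; the fingertips stand 17 mm ahead of it and the grasp point (between the pads) lies 2 mm behind it; z points along the fingers, y is the line along which they close (so a half turn about z gives the same grasp; the last joint's range is limited). The gripper opens to 85 mm and grips with 20 to 120 N. Pads are 22 mm wide; open, the fingers measure 114 mm over their backs; the gripper's body (76 mm by 85 mm) begins 54 mm behind the grasp point. The pads swing forward as they close: fully open they stand 13 mm farther back than shut.
Start: joints at [-1.311, 0.332, -0.065, 1.46, 0.022, 1.35, -0.088], TCP at [0.174, 0.6, 0.248] pointing down, gripper open.
Joint ranges: [-2.6, 2.6], [-0.5, 2.12], [-1.47, 1.34], [0.16, 2.42], [-1.27, 4.41], [0.06, 2.06], [-2.6, 2.6]. Speed limits (rad/s): [2.22, 2.22, 2.79, 2.79, 3.14, 3.14, 3.14].

INTERFACE

Orientations are given as a unit quaternion [x, y, z, w].
In Python, from workcell import get_obs, optics, job gives the robot as it stands. The module is installed in compiled form; this text tells all that it offers.
- The arm moves only by the tool send_rows, never from a script. Its argument "plan" is a list that holds one entry, the list of rows, each a list of 7 numbers: the turn, a rotation vector about the tool's x, y, z in units of 1.5 rad (1.0 is 1.5 rad), then the shift along the tool's x, y, z in units of 20 cm (1.0 is 20 cm), then the opening, from 0 (shut) to 1 (fully open). A call has 1 to 20 rows; each row shifts and turns the commanded pose from where the row before left it, along the tool's axes as they then stand; what a row does not reach is not made up. A row lasts 1/12 s, in which the tool goes at most 41.7 mm and 7.16 degrees, less where a joint would pass 70% of its speed; a pose out of reach is approached as far as the arm can. A call with a number of a shift or a turn outside -1 to 1 is refused whole. A call with a gripper value outside its range is refused whole. The fingers move at their own pace and stop on an object; "squeeze" is the grip in N (left out, the last holds). Time passes only in rows, so rows that do not move let the fingers close. It gives the time, the measured TCP pose, the force, the opening and the grip force at its end, in the units of the state.
- get_obs(): the state, without advancing time (a new reading comes with each control period).
- optics.camera(name): name is "scene" or "side" or "wrist"; returns the picture (384x512x3 uint8, red, green, blue); there is no depth.
- optics.get_calibration(name): a dict with "intrinsics" (3x3 intrinsics, pixels), "distortion" ([k1, k2, p1, p2, k3] as OpenCV has them; the pictures are not rectified), "world_from_camera" (4x4, takes a point from camera to world coordinates); the wrist camera has in their place "T_tool_cam" (4x4, takes a point from camera to tool coordinates, whose origin is the TCP and whose axes are the flange's). Camera axes: x right, y up, looking along -z (the intrinsics and any distortion apply to the point x, -y, -z); pixel columns grow to the right and rows downward; lengths in m; the calibration is good to about 2 mm. A picture is of the moment at which its call begins: read the wrist's pose just before it. get_calibration takes no time and is no camera call.
- job.hand_in(): hands the job in; it is judged then, once.
The state is a dict: "clock": time; "joint_pos": joint angles; "joint_velocities": joint speeds; "tau": joint torques, N m; "position": TCP position; "ee_rot": TCP orientation; "ft_force": force on the tool from outside, world axes, zero at the start; "torque": the same for the moment, N m; "grip_width": opening from 0.0 (shut) to 1.0 (fully open); "grasp_force": force on a finger pad.
Only numpy, scipy, OpenCV 4.12 (cv2) and the standard library are available. Lean on these libraries where they do the work, as an engineer would, in place of code of your own. Each camera call takes 0.05 s, during which the arm holds its last target. There are 200 camera calls.

TASK

Grip the wooden scraper block and, with the block and not with the fingers, wipe the three tile chips off the board of the decorating stand onto the table; then stand the block upright on the table, clear of the stand, and let go of it. Pick up the round bud vase, seat it upright, bulb down, in the stand's sprung ring and press gently until the ring is fully down on its stop. Finish while still holding the vase there, ring fully down; touch the stand with nothing but the vase at the end, and leave the spool, the tin and the tape roll where they are.

Things in the scene. Friction and masses are not known exactly. Their poses are not given: they have to be found in the camera images.
- stand: Fixed decorating stand: dark wooden board 100 (its x) x 190 (its y) x 14 mm thick. Origin: centre of its underside, on the table. The sprung ring stands over the +y half, its axis at y = +48 mm, its edge reaching y = +2 mm; the -y half (y -95 to 0 mm) is the bare apron where the chips lie. Three spring tubes carry the ring, 40 mm from its axis.
- cradle_top (a point): Centre of the ring's hole on its upper face; moves with the ring. Flat aluminium ring, outer diameter 92, hole 52, 10 mm thick; upper face 60 mm above the table when up, 45 when fully down. Three pins, 40 mm off the axis, reach 65 mm above the table. Seated, the vase's bulb rests on the hole's edge: bulb centre 20 mm above this point, foot 7 mm below it.
- cradle (a joint): How far the ring is pressed down, m: 0 = up, 0.015 = fully down on its hard stop. Springs push it up: about 4.5 N to start it moving, 11 N at the stop; the vase's weight alone hardly moves it.
- vase: White ceramic bud vase, 104 mm high, about 0.16 kg, standing loose on the table. Origin: centre of its flat foot, z up. Round bulb of diameter 66 mm (centre 27.7 mm above the foot) and above it a plain straight round neck, diameter 24 mm, from 62 to 104 mm above the foot; grip the neck.
- vase_bulb (a point): Centre of the vase's round bulb, 27.7 mm above its foot.
- scraper: Wooden scraper block with a black rubber foot, 26 mm thick (its x) x 84 mm long (its y) x 45 mm high, about 0.09 kg, standing on the table. Origin: centre of its underside. Grip it across its 26 mm thickness, near the top.
- chip_1: Loose chip of terracotta tile, about 18 x 15 mm and 6 mm thick, lying on the stand's apron; origin in the middle of its underside.
- chip_2: Loose chip of terracotta tile, about 18 x 15 mm and 6 mm thick, lying on the stand's apron; origin in the middle of its underside.
- chip_3: Loose chip of terracotta tile, about 18 x 15 mm and 6 mm thick, lying on the stand's apron; origin in the middle of its underside.
- spool: Bystander: thread spool, 31 mm across, 40 mm high, origin under its centre. To be left alone.
- small_tin: Bystander: flat closed tin, 72 x 113 x 27 mm, origin under its centre. To be left alone.
- tape_reel: Bystander: roll of masking tape lying flat, diameter 104 mm, 25 mm high, origin under its centre. To be left alone.

How it is judged:
By the outcome, as a careful person would: the job done as asked, in the order asked, and still so for the second after the job is handed in, while the arm keeps its last pose, push and grip.
It also fails if it takes over 61 s, if anything falls off the work surface, if the arm or the gripper's body presses on something with over 40 N, if the wrist force passes 120 N, or if a joint passes its speed limit or range.

## Working session

There is one attempt and no reset: what is moved stays moved. The work goes in short steps, Python scripts to look and compute and a tool call to move; the robot and the scene stay as the last step left them, time stands still between calls to the robot, and variables do not carry over. Pictures are saved under pics/ and viewed, at most 13 in all, crops included, and the job is handed in when it is done.

Besides the shell and the picture viewer there is one more tool, called after "Call:" as name(argument=value, ...), one argument or row to a line, values as JSON. send_rows: Moves the arm, as the interface text tells. Its arguments: {"type":"object","properties":{"plan":{"type":"array"},"squeeze":{"type":"number"}},"required":["plan"]}

```bash
mkdir -p pics; python3 - <<'E'
from workcell import get_obs, optics
import cv2,numpy as np
o=get_obs();print(o)
for n in("scene","side"):
    im=optics.camera(n);cv2.imwrite(f"pics/{n}0.png",im[:,:,::-1])
    print(n,optics.get_calibration(n))
print(optics.get_calibration("wrist"))
E
```

```text
{'clock': 0.0, 'joint_pos': array([-1.31063655,  0.33288979, -0.0646701 ,  1.46098232,  0.02162154,
        1.3498914 , -0.08848769]), 'joint_velocities': array([-0.00079781, -0.00176846, -0.00147581,  0.00174537,  0.00112398,
        0.00016813, -0.00109023]), 'tau': array([ 2.38520588e-04, -6.25443077e+01,  4.97620110e-02, -3.91622257e+01,
        1.64012419e-02,  9.57601180e-03,  2.33903376e-05]), 'position': array([0.17430585, 0.59982118, 0.24748508]), 'ee_rot': array([ 1.40904069e-01,  9.90022979e-01, -7.35511160e-04, -5.41633261e-05]), 'ft_force': array([-0.03540085, -0.34089117,  0.21323542]), 'torque': array([-0.0267179 , -0.0321722 ,  0.03978187]), 'grasp_force': 0.0, 'grip_width': 1.003007872747633}
scene {'intrinsics': array([[382.79304972,   0.        , 256.36514895],
       [  0.        , 382.79304972, 188.43386029],
       [  0.        ,   0.        ,   1.        ]]), 'distortion': array([-0.05298645,  0.        ,  0.        ,  0.        ,  0.        ]), 'world_from_camera': array([[ 0.48106818,  0.42222809, -0.76830778, -0.0596347 ],
       [-0.87632923,  0.25649925, -
[... 593 characters left out ...]
61310894,  0.64200474],
       [ 0.        ,  0.        ,  0.        ,  1.        ]])}
{'intrinsics': array([[343.12417378,   0.        , 251.07395191],
       [  0.        , 343.12417378, 190.24967652],
       [  0.        ,   0.        ,   1.        ]]), 'distortion': array([-0.02570643,  0.        ,  0.        ,  0.        ,  0.        ]), 'T_tool_cam': array([[ 7.94315095e-04,  9.56699045e-01,  2.91077837e-01,
         7.43537468e-02],
       [ 9.99999641e-01, -8.45313668e-04,  4.94574528e-05,
        -2.34422551e-04],
       [ 2.93367972e-04,  2.91077693e-01, -9.56699373e-01,
        -1.26023047e-01],
       [ 0.00000000e+00,  0.00000000e+00,  0.00000000e+00,
         1.00000000e+00]])}
```

View pics/scene0.png

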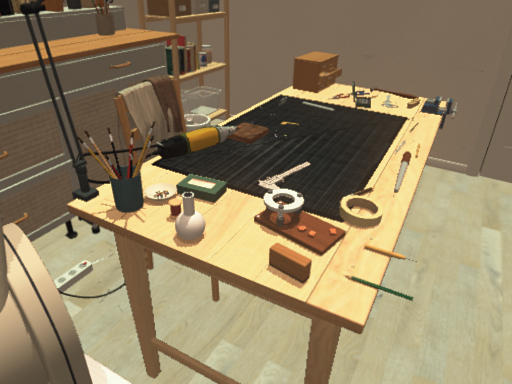

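View pics/side0.png

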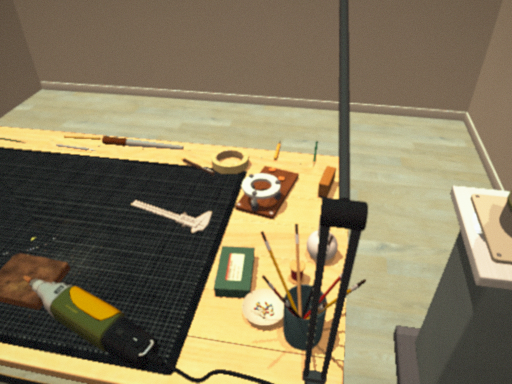

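The scene picture shows the scraper at about (290,262), vase (190,225), ring (284,200), chips near (302,228), (318,231) and (333,232), tape roll (361,208), tin (201,187) and spool (175,208). I'll enlarge this area and build the ray helper.

```bash
cat > h.py <<'E'
import numpy as np,cv2
from workcell import get_obs,optics
from scipy.spatial.transform import Rotation as R
def cam(n,o=None):
    c=optics.get_calibration(n);K=c["intrinsics"];d=c["distortion"]
    if n=="wrist":
        o=o or get_obs();T=np.eye(4);T[:3,:3]=R.from_quat(o["ee_rot"]).as_matrix();T[:3,3]=o["position"];T=T@c["T_tool_cam"]
    else:T=c["world_from_camera"]
    return K,d,T
def ray(C,uv):
    K,d,T=C;p=cv2.undistortPoints(np.array([[uv]],float),K,d)[0,0]
    return T[:3,3],T[:3,:3]@np.array([p[0],-p[1],-1])
def onz(C,uv,z):
    o,v=ray(C,uv);return o+v*(z-o[2])/v[2]
def proj(C,P):
    K,d,T=C;p=T[:3,:3].T@(np.array(P)-T[:3,3]);p=p*[1,-1,-1]
    return cv2.projectPoints(p[None],np.zeros(3),np.zeros(3),K,d)[0][0,0]
E
python3 - <<'E'
import cv2
a=cv2.imread("pics/scene0.png")[165:290,145:390];cv2.imwrite("pics/sc.png",cv2.resize(a,None,fx=3.2,fy=3.2,interpolation=2))
a=cv2.imread("pics/side0.png")[140:300,200:350];cv2.imwrite("pics/sd.png",cv2.resize(a,None,fx=3.7,fy=3.7,interpolation=2))
E
```

```text
(no output)
```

View pics/sc.png

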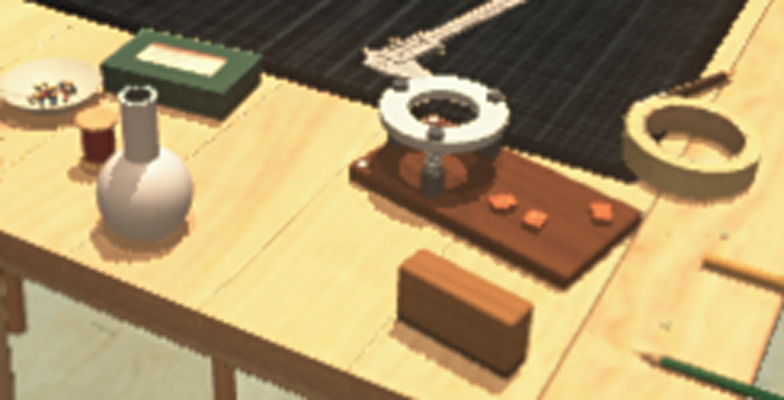

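View pics/sd.png

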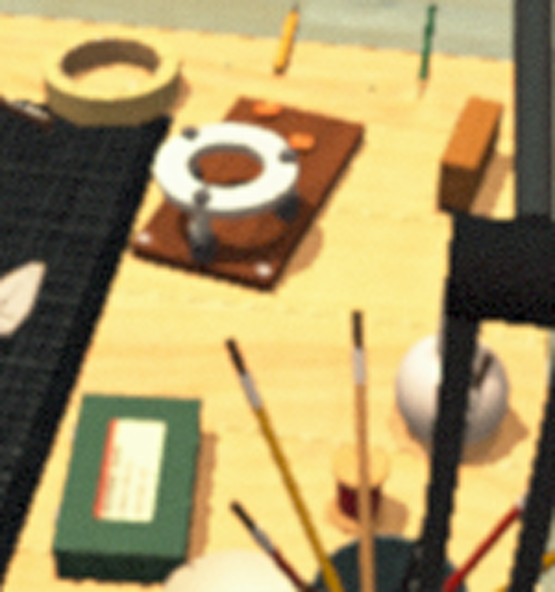

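The crops show (in crop pixels) the scraper top corners, board corners, three chips and the vase mouth clearly. I'll turn them into points.

```bash
python3 - <<'E'
from h import *
S=cam("scene");D=cam("side")
s=lambda u,v,z:onz(S,(145+u/3.2,165+v/3.2),z).round(4)[:2]
d=lambda u,v,z:onz(D,(200+u/3.7,140+v/3.7),z).round(4)[:2]
print("board S",s(641,213,.014),s(568,277,.014),s(351,166,.014),"D",d(244,98,.014),d(363,127,.014),d(272,285,.014),d(135,240,.014))
print("scr S",s(400,265,.045),s(418,250,.045),s(531,308,.045),s(518,322,.045),"D",d(470,98,.045),d(501,103,.045),d(478,170,.045),d(442,163,.045))
print("ring",s(445,111,.06),d(227,167,.06))
print("vase",s(138,95,.104),"bulb",s(145,195,.028),d(453,390,.028))
print("chips",s(502,203,.02),s(536,219,.02),s(601,212,.02),"D",d(267,108,.02),d(301,142,.02))
print("spool",s(97,120,.04),d(360,465,.04),"tin",s(185,68,.027),"tape",s(692,142,.025),d(112,75,.025))
E
```

```text
board S [ 0.6461 -0.144 ] [ 0.5537 -0.1243] [0.5941 0.0574] D [ 0.6468 -0.1362] [ 0.5563 -0.1143] [0.5934 0.0675] [0.6884 0.039 ]
scr S [ 0.4744 -0.042 ] [ 0.4932 -0.0449] [ 0.4774 -0.126 ] [ 0.4622 -0.1241] D [ 0.4829 -0.1183] [ 0.4613 -0.1158] [ 0.473  -0.0343] [ 0.4969 -0.0379]
ring [0.6292 0.0016] [0.6323 0.011 ]
vase [0.4766 0.1528] bulb [0.473  0.1502] [0.4756 0.1552]
chips [ 0.5996 -0.0584] [ 0.5942 -0.0857] [ 0.6246 -0.1214] D [ 0.6266 -0.1175] [ 0.5964 -0.08  ]
spool [0.5172 0.2263] [0.5205 0.2318] tin [0.6317 0.2311] tape [ 0.7377 -0.1531] [ 0.7456 -0.1332]
```

```bash
python3 - <<'E'
from h import *
S=cam("scene");D=cam("side")
def tri(a,b):
    o1,v1=ray(S,a);o2,v2=ray(D,b)
    t=np.linalg.lstsq(np.c_[v1,-v2],o2-o1,rcond=None)[0]
    p,q=o1+v1*t[0],o2+v2*t[1];return ((p+q)/2).round(3),np.linalg.norm(p-q).round(3)
print("cup base",onz(S,(130,208),0),"rim",onz(S,(126,180),.1),tri((126,180),(305,292)))
print("lamp base S",onz(S,(85,190),0),"D",onz(D,(315,375),0))
for b in((343,213),(330,213),(355,213)):print("lamp joint",tri((35,10),b))
for s_ in((85,128),(118,125),(152,125)):
  for b in((264,234),(296,226),(357,280),(264,280)):print("brush",s_,b,tri(s_,b))
for y in(.2,.1,0,-.1,-.2,-.3):print(y,proj(S,(.48,y,0)).round(),proj(S,(.43,y,0)).round())
E
```

```text
cup base [0.48867721 0.34883038 0.        ] rim [0.46157233 0.31531584 0.1       ] (array([0.491, 0.337, 0.086]), np.float64(0.018))
lamp base S [0.49162768 0.51509257 0.        ] D [0.46692985 0.42822785 0.        ]
lamp joint (array([0.473, 0.534, 0.439]), np.float64(0.006))
lamp joint (array([0.48, 0.54, 0.44]), np.float64(0.0))
lamp joint (array([0.466, 0.528, 0.438]), np.float64(0.013))
brush (85, 128) (264, 234) (array([0.512, 0.406, 0.23 ]), np.float64(0.119))
brush (85, 128) (296, 226) (array([0.48 , 0.378, 0.236]), np.float64(0.096))
brush (85, 128) (357, 280) (array([0.435, 0.396, 0.212]), np.float64(0.014))
brush (85, 128) (264, 280) (array([0.52 , 0.445, 0.203]), np.float64(0.077))
brush (118, 125) (264, 234) (array([0.541, 0.367, 0.216]), np.float64(0.061))
brush (118, 125) (296, 226) (array([0.506, 0.34 , 0.224]), np.float64(0.039))
brush (118, 125) (357, 280) (array([0.456, 0.362, 0.203]), np.float64(0.077))
brush (118, 125) (264, 280) (array([0.551, 0.408, 0.188]), np.float64(0.013))
brush (152, 125) (264, 234) (array([0.569, 0.32 , 0.196]), np.float64(0.005))
brush (152, 125) (296, 226) (array([0.529, 0.293, 0.207]), np.float64(0.017))
brush (152, 125) (357, 280) (array([0.474, 0.318, 0.189]), np.float64(0.14))
brush (152, 125) (264, 280) (array([0.579, 0.362, 0.167]), np.float64(0.051))
0.2 [175. 228.] [161. 239.]
0.1 [212. 242.] [198. 255.]
0 [252. 257.] [240. 271.]
-0.1 [297. 274.] [286. 290.]
-0.2 [346. 292.] [338. 310.]
-0.3 [401. 313.] [395. 333.]
```

Call:
send_rows(
  plan=[
    [[0, 0, 0, -0.115, -0.14, -0.027, 1], [0, 0, 0, -0.115, -0.14, -0.027, 1], [0, 0, 0, -0.115, -0.14, -0.027, 1], [0, 0, 0, -0.115, -0.14, -0.027, 1], [0, 0, 0, -0.115, -0.14, -0.027, 1], [0, 0, 0, -0.115, -0.14, -0.027, 1], [0, 0, 0, -0.135, -0.135, 0, 1], [0, 0, 0, -0.135, -0.135, 0, 1], [0, 0, 0, -0.135, -0.135, 0, 1], [0, 0, 0, -0.135, -0.135, 0, 1], [0, 0, 0, -0.135, -0.135, 0, 1], [0, 0, 0, -0.135, -0.135, 0, 1]],
  ],
)

```text
clock: 1.1
position: [0.3708, 0.1976, 0.2806]
ee_rot: [0.141, 0.99, 0.0, -0.0]
ft_force: [1.6, 0.6, -0.1]
grip_width: 0.997
grasp_force: 0.0
```

Call:
send_rows(
  plan=[
    [[0, 0, 0, -0.14, -0.12, 0, 1], [0, 0, 0, -0.14, -0.12, 0, 1], [0, 0, 0, -0.14, -0.12, 0, 1], [0, 0, 0, -0.14, -0.12, 0, 1], [0, 0, 0, -0.14, -0.12, 0, 1], [0, 0, 0, -0.14, -0.12, 0, 1], [0, 0, 0, -0.14, -0.12, 0, 1], [0, 0, 0, -0.14, -0.12, 0, 1]],
  ],
)

```text
clock: 1.77
position: [0.5325, -0.0489, 0.2807]
ee_rot: [0.141, 0.99, 0.0, 0.0]
ft_force: [0.2, 0.9, 0.5]
grip_width: 1.0
grasp_force: 0.0
```

Call:
send_rows(
  plan=[
    [[0, 0, 0.08, 0, 0, 0, 1], [0, 0, 0.08, 0, 0, 0, 1], [0, 0, 0.08, 0, 0, 0, 1], [0, 0, 0.08, 0, 0, 0, 1], [0, 0, 0.08, 0, 0, 0, 1], [0, 0, 0.08, 0, 0, 0, 1], [0, 0, 0.08, 0, 0, 0, 1], [0, 0, 0.08, 0, 0, 0, 1], [0, 0, 0.08, 0, 0, 0, 1], [0, 0, 0.08, 0, 0, 0, 1], [0, 0, 0.08, 0, 0, 0, 1], [0, 0, 0.08, 0, 0, 0, 1], [0, 0, 0, 0, 0, 0, 1], [0, 0, 0, 0, 0, 0, 1]],
  ],
)

```text
clock: 2.93
position: [0.5318, -0.0472, 0.2805]
ee_rot: [0.757, 0.653, -0.0, -0.0]
ft_force: [-0.2, 0.2, -0.7]
grip_width: 1.004
grasp_force: 0.0
```

```bash
python3 - <<'E'
from h import *
import pickle
o=get_obs();im=optics.camera("wrist")[:,:,::-1];pickle.dump(o,open("o1.pkl","wb"))
cv2.imwrite("pics/w1raw.png",im)
cv2.imwrite("pics/w1.png",cv2.resize(im,(800,600),interpolation=2));print(o["joint_pos"].round(2))
E
```

```text
[-0.72  0.12  0.79  1.69 -0.09  1.37 -0.06]
```

View pics/w1.png

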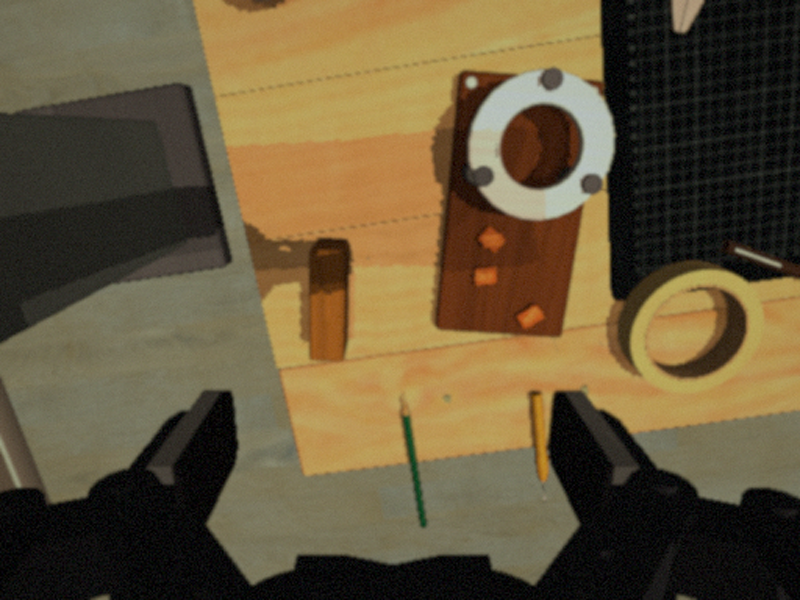

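The wrist picture (800x600) shows scraper (312–348, 240–360), board corners (437,329), (560,336), (460,72), ring centre about (541,145), chips (491,239), (485,276), (530,317), tape (692,327).

```bash
python3 - <<'E'
from h import *
import pickle
o=pickle.load(open("o1.pkl","rb"));W=cam("wrist",o);im=cv2.imread("pics/w1raw.png")
w=lambda u,v,z:onz(W,(u/1.5625,v/1.5625),z)[:2]
hsv=cv2.cvtColor(im,cv2.COLOR_BGR2HSV)
m=((hsv[...,1]<60)&(hsv[...,2]>120)).astype(np.uint8);m[:, :280]=0;m[:40,420:]=0
c=max(cv2.findContours(m,0,2)[0],key=cv2.contourArea)
pts=np.array([onz(W,p[0].astype(float),.06)[:2] for p in c],np.float32)
(rc,rr)=cv2.minEnclosingCircle(pts);e=cv2.fitEllipse(pts*1000);print("ring",rc,rr,e)
rc=np.array(e[0])/1000
A,B,C=w(437,329,.014),w(560,336,.014),w(460,72,.014)
print("board",A,B,C,np.linalg.norm(B-A),np.linalg.norm(C-A))
yd=(C-A)/np.linalg.norm(C-A);xd=np.array([yd[1],-yd[0]]);xd2=(B-A)/np.linalg.norm(B-A)
print("yaw",np.degrees(np.arctan2(xd[1],xd[0])),np.degrees(np.arctan2(xd2[1],xd2[0])))
cen=A+xd*.05+yd*.095;print("centre",cen,"ring in stand",(rc-cen)@xd,(rc-cen)@yd)
s=cv2.inRange(hsv,(3,140,130),(14,255,255));s[:130]=0;s[225:]=0;s[:,:285]=0;s[:,365:]=0
for k in cv2.findContours(s,0,2)[0]:
  if cv2.contourArea(k)>30:
    q=np.array([onz(W,p[0].astype(float),.019)[:2]-cen for p in k]);q=np.c_[q@xd,q@yd];print("chip min",q.min(0).round(4),"max",q.max(0).round(4))
S=[w(*p,.045) for p in((311,250),(345,250),(345,360),(310,358))]
print("scr",[x.round(4) for x in S],np.mean(S,0),[np.linalg.norm(S[i]-S[i-3]).round(4) for i in range(4)],[np.degrees(np.arctan2(*(S[i]-S[j]))).round(1) for i,j in((0,3),(1,2))])
print("tape",w(692,327,.025))
E
```

```text
ring (0.6333587169647217, 0.005772838369011879) 0.045972924679517746 ((633.35205078125, 5.521540641784668), (87.32113647460938, 88.84121704101562), 71.98316955566406)
board [ 0.55538822 -0.12302627] [ 0.65019371 -0.14302394] [0.59389111 0.05964992] 0.09689162945490609 0.1866897503781997
yaw -11.902095399774678 -11.9110046316732
centre [ 0.62390609 -0.04038063] ring in stand -0.00022397252699244793 0.046863476769224394
chip min [ 0.0098 -0.0872] max [ 0.0293 -0.069 ]
chip min [-0.0262 -0.0558] max [-0.0101 -0.0418]
chip min [-0.0254 -0.029 ] max [-0.008  -0.0129]
scr [array([ 0.4759, -0.0412]), array([ 0.499 , -0.0446]), array([ 0.4849, -0.1254]), array([ 0.4598, -0.1201])] [ 0.47987458 -0.082832  ] [np.float64(0.0234), np.float64(0.082), np.float64(0.0256), np.float64(0.0805)] [np.float64(11.5), np.float64(9.9)]
tape [ 0.74783933 -0.1459288 ]
```

Call:
send_rows(
  plan=[
    [[0, 0, 0.029, 0, 0, 0, 1], [0, 0, 0, -0.075, -0.073, 0, 1], [0, 0, 0, -0.075, -0.073, 0, 1], [0, 0, 0, -0.075, -0.073, 0, 1], [0, 0, 0, 0, 0, 0.15, 1], [0, 0, 0, 0, 0, 0.15, 1], [0, 0, 0, 0, 0, 0.15, 1], [0, 0, 0, 0, 0, 0.15, 1], [0, 0, 0, 0, 0, 0.15, 1], [0, 0, 0, 0, 0, 0.15, 1], [0, 0, 0, 0, 0, 0.15, 1], [0, 0, 0, 0, 0, 0.1, 1], [0, 0, 0, 0, 0, 0.07, 1], [0, 0, 0, 0, 0, 0, 1]],
  ],
)

```text
clock: 4.15
position: [0.4783, -0.0829, 0.0341]
ee_rot: [0.772, 0.636, -0.002, -0.001]
ft_force: [-0.7, -0.1, 0.4]
grip_width: 1.001
grasp_force: 0.0
```

Call:
send_rows(
  plan=[
    [[0, 0, 0, 0, 0, 0, 0], [0, 0, 0, 0, 0, 0, 0], [0, 0, 0, 0, 0, 0, 0], [0, 0, 0, 0, 0, 0, 0], [0, 0, 0, 0, 0, 0, 0], [0, 0, 0, 0, 0, 0, 0], [0, 0, 0, 0, 0, 0, 0], [0, 0, 0, 0, 0, 0, 0], [0, 0, 0, 0, 0, 0, 0], [0, 0, 0, 0, 0, 0, 0]],
  ],
  squeeze=45,
)

```text
clock: 4.98
position: [0.4809, -0.0828, 0.0375]
ee_rot: [0.773, 0.635, 0.001, 0.0]
ft_force: [-0.1, 0.6, 8.2]
grip_width: 0.297
grasp_force: 45.3
```

Call:
send_rows(
  plan=[
    [[0, 0, 0.008, 0, 0, -0.1, 0], [0, 0, 0, 0, 0, -0.165, 0], [0, 0, 0, 0, 0, -0.16, 0], [0, 0, 0, 0.017, 0.1575, 0, 0], [0, 0, 0, 0.017, 0.1575, 0, 0], [0, 0, 0, 0.017, 0.1575, 0, 0], [0, 0, 0, 0.017, 0.1575, 0, 0], [0, 0, 0, 0.017, 0.1575, 0, 0], [0, 0, 0, 0.017, 0.1575, 0, 0], [0, 0, 0, 0, 0, 0, 0], [0, 0, 0, 0, 0, 0, 0], [0, 0, 0, 0, 0, 0, 0]],
  ],
)

```text
clock: 5.98
position: [0.6686, -0.1023, 0.1213]
ee_rot: [0.777, 0.63, -0.001, -0.0]
ft_force: [-0.6, -0.7, -0.8]
grip_width: 0.297
grasp_force: 44.9
```

```bash
python3 - <<'E'
from h import *
o=get_obs();p=o["position"];d=p[:2]-[.6237,-.0407]
xd=np.array([.9785,-.2062]);yd=-xd[::-1]*[1,-1];print(p,o["ee_rot"].round(3),d@xd,d@yd,o["joint_pos"].round(2))
a=optics.camera("scene")[:,:,::-1];cv2.imwrite("pics/s2.png",a)
b=optics.camera("side")[:,:,::-1]
a=cv2.resize(a[120:300,200:400],None,fx=2,fy=2,interpolation=2);b=cv2.resize(b[100:280,180:360],None,fx=2,fy=2,interpolation=2)
cv2.imwrite("pics/p2.png",np.hstack([a,b]))
E
```

```text
[ 0.66864495 -0.10227686  0.12132219] [ 0.777  0.63  -0.001 -0.   ] 0.056675787730734305 -0.05098531143168068 [-0.42  0.63  0.73  1.49 -0.44  1.19  0.17]
```

View pics/p2.png

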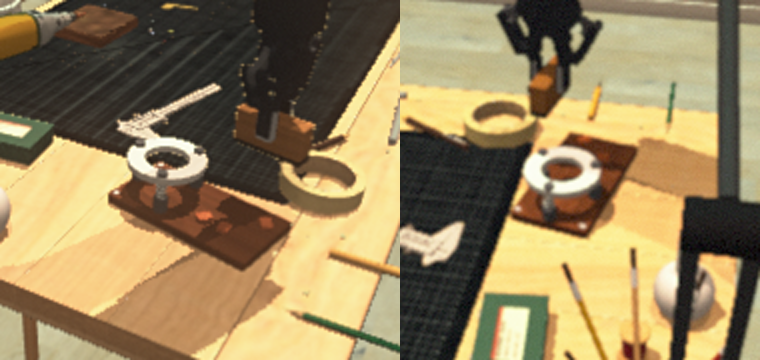

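Block held level, just beyond the chips (chips at about (207,217), (265,220) in the left half). Lowering.

Call:
send_rows(
  plan=[
    [[0, 0, 0, 0, 0, 0.15, 0], [0, 0, 0, 0, 0, 0.15, 0], [0, 0, 0, 0, 0, 0.03, 0], [0, 0, 0, 0, 0, 0.013, 0], [0, 0, 0, 0, 0, 0, 0], [0, 0, 0, 0, 0, 0, 0], [0, 0, 0, 0, 0, 0, 0]],
  ],
)

```text
clock: 6.67
position: [0.6702, -0.1021, 0.0549]
ee_rot: [0.777, 0.63, 0.001, 0.001]
ft_force: [0.1, 0.1, -0.7]
grip_width: 0.294
grasp_force: 44.8
```

Call:
send_rows(
  plan=[
    [[0, 0, 0, 0, 0, 0.012, 0], [0, 0, 0, 0, 0, 0, 0], [0, 0, 0, 0, 0, 0, 0], [0, 0, 0, 0, 0, 0, 0]],
  ],
)

```text
clock: 7.0
position: [0.67, -0.102, 0.0516]
ee_rot: [0.777, 0.63, 0.001, 0.001]
ft_force: [0.2, 0.4, 5.3]
grip_width: 0.294
grasp_force: 45.6
```

Call:
send_rows(
  plan=[
    [[0, 0, 0, 0, 0, -0.003, 0], [0, 0, 0, 0, -0.03, 0, 0], [0, 0, 0, 0, -0.035, 0, 0], [0, 0, 0, 0, -0.035, 0, 0], [0, 0, 0, 0, -0.035, 0, 0], [0, 0, 0, 0, -0.035, 0, 0], [0, 0, 0, 0, -0.035, 0, 0], [0, 0, 0, 0, -0.035, 0, 0], [0, 0, 0, 0, -0.035, 0, 0], [0, 0, 0, 0, -0.035, 0, 0], [0, 0, 0, 0, -0.035, 0, 0], [0, 0, 0, 0, -0.035, 0, 0], [0, 0, 0, 0, -0.035, 0, 0], [0, 0, 0, 0, -0.035, 0, 0], [0, 0, 0, 0, -0.035, 0, 0], [0, 0, 0, 0, -0.035, 0, 0], [0, 0, 0, 0, -0.035, 0, 0], [0, 0, 0, 0, -0.03, 0, 0], [0, 0, 0, 0, 0, 0, 0], [0, 0, 0, 0, 0, 0, 0]],
  ],
)

```text
clock: 8.67
position: [0.5537, -0.0773, 0.0514]
ee_rot: [0.776, 0.63, -0.0, -0.001]
ft_force: [-2.1, -0.2, 11.2]
grip_width: 0.296
grasp_force: 46.3
```

```bash
python3 - <<'E'
from h import *
o=get_obs();p=o["position"];d=p[:2]-[.6237,-.0407]
xd=np.array([.9785,-.2062]);yd=-xd[::-1]*[1,-1];print(p,d@xd,d@yd,o["ft_force"])
a=optics.camera("scene")[:,:,::-1]
b=optics.camera("side")[:,:,::-1]
a=cv2.resize(a[170:300,220:370],None,fx=2.6,fy=2.6,interpolation=2);b=cv2.resize(b[120:250,230:380],None,fx=2.6,fy=2.6,interpolation=2)
cv2.imwrite("pics/p3.png",np.hstack([a,b]))
E
```

```text
[ 0.5537001  -0.07733588  0.05144346] -0.06094058678831575 -0.05028219022160228 [-2.10945837 -0.1695026  11.18816428]
```

View pics/p3.png

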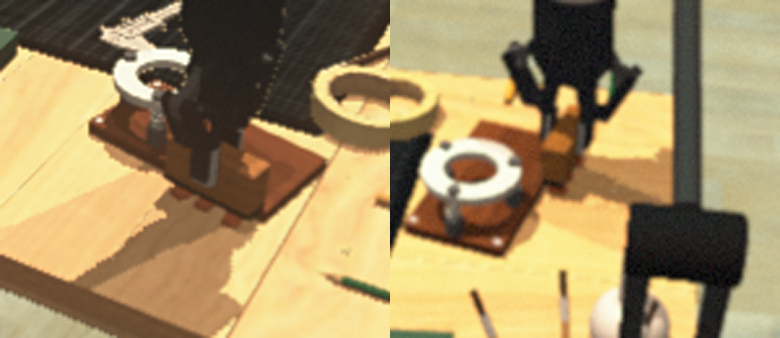

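Three chips lie on the table before the block (left half, about (180,193), (204,206), (230,221)). Lift, carry back and set down.

Call:
send_rows(
  plan=[
    [[0, 0, 0, 0, 0, -0.06, 0], [0, 0, 0, 0, 0, -0.1, 0], [0, 0, 0, -0.02, -0.07, 0, 0], [0, 0, 0, -0.03, -0.1, 0, 0], [0, 0, 0, -0.03, -0.1, 0, 0], [0, 0, 0, -0.02, -0.08, 0, 0], [0, 0, 0, 0, 0, 0.08, 0], [0, 0, 0, 0, 0, 0.07, 0], [0, 0, 0, 0, 0, 0.04, 0], [0, 0, 0, 0, 0, 0.02, 0], [0, 0, 0, 0, 0, 0, 0], [0, 0, 0, 0, 0, 0, 0], [0, 0, 0, 0, 0, 0, 0]],
  ],
)

```text
clock: 9.85
position: [0.4825, -0.0831, 0.0418]
ee_rot: [0.777, 0.63, 0.0, 0.0]
ft_force: [-0.0, 0.8, -0.9]
grip_width: 0.297
grasp_force: 44.9
```

Call:
send_rows(
  plan=[
    [[0, 0, 0, 0, 0, 0.012, 0], [0, 0, 0, 0, 0, 0.009, 0], [0, 0, 0, 0, 0, 0, 0], [0, 0, 0, 0, 0, 0, 0], [0, 0, 0, 0, 0, 0, 0]],
  ],
)

```text
clock: 10.27
position: [0.4826, -0.0829, 0.0375]
ee_rot: [0.777, 0.63, 0.0, 0.0]
ft_force: [-1.6, -0.5, 5.9]
grip_width: 0.295
grasp_force: 45.8
```

Call:
send_rows(
  plan=[
    [[0, 0, 0, 0, 0, 0, 0.75], [0, 0, 0, 0, 0, 0, 0.75], [0, 0, 0, 0, 0, 0, 0.75], [0, 0, 0, 0, 0, 0, 0.75], [0, 0, 0, 0, 0, 0, 0.75], [0, 0, 0, 0, 0, 0, 0.75], [0, 0, 0, 0, 0, -0.05, 0.75], [0, 0, 0, 0, 0, -0.15, 0.75], [0, 0, 0, 0, 0, -0.15, 0.75], [0, 0, 0, 0, 0, -0.15, 1], [0, 0, 0, 0, 0, -0.15, 1], [0, 0, 0, 0, 0, -0.15, 1], [0, 0, 0, 0, 0, -0.15, 1], [0, 0, 0, 0, 0, -0.15, 1], [0, 0, 0, 0, 0, -0.15, 1], [0, 0, 0, 0.15, 0.05, 0, 1], [0, 0, 0, 0.15, 0.05, 0, 1], [0, 0, 0, 0.15, 0.05, 0, 1], [0, 0, 0, 0, 0, 0, 1], [0, 0, 0, 0, 0, 0, 1]],
  ],
)

```text
clock: 11.93
position: [0.5303, 0.0002, 0.2872]
ee_rot: [0.776, 0.631, -0.001, 0.0]
ft_force: [-0.3, -2.2, 0.3]
grip_width: 1.002
grasp_force: 0.0
```

```bash
python3 - <<'E'
from h import *
import pickle
o=get_obs();im=optics.camera("wrist")[:,:,::-1];pickle.dump(o,open("o2.pkl","wb"));print(o["position"],o["ee_rot"],o["joint_pos"].round(2))
cv2.imwrite("pics/w2raw.png",im);cv2.imwrite("pics/w2.png",cv2.resize(im,(800,600),interpolation=2))
E
```

```text
[5.30343329e-01 2.46229979e-04 2.87198827e-01] [ 7.75786652e-01  6.30994814e-01 -6.80576328e-04  3.89835181e-04] [-0.87  0.11  0.85  1.69 -0.08  1.38 -0.21]
```

View pics/w2.png

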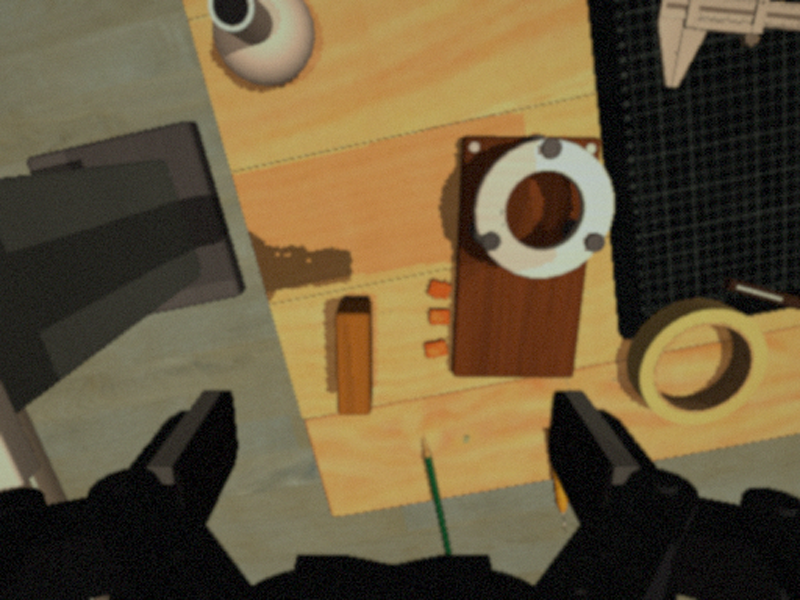

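The chips lie flat on the table beside the stand ((438,290), (439,316), (435,349)), block upright at (354,355), board bare; the vase mouth is at (232,8). Now the vase.

```bash
python3 - <<'E'
from h import *
import pickle
o=pickle.load(open("o2.pkl","rb"));W=cam("wrist",o);im=cv2.imread("pics/w2raw.png")
w=lambda u,v,z:onz(W,(u/1.5625,v/1.5625),z)[:2].round(4)
print("mouth",w(232,8,.104),"bulb",w(265,38,.0277))
hsv=cv2.cvtColor(im,cv2.COLOR_BGR2HSV)
m=((hsv[...,1]<60)&(hsv[...,2]>120)).astype(np.uint8);m[:,:290]=0;m[:80]=0
c=max(cv2.findContours(m,0,2)[0],key=cv2.contourArea)
pts=np.array([onz(W,p[0].astype(float),.06)[:2] for p in c],np.float32);print("ring",cv2.fitEllipse(pts*1000),cv2.minEnclosingCircle(pts))
E
```

```text
mouth [0.4761 0.1518] bulb [0.4753 0.1493]
ring ((633.4110717773438, 6.344846725463867), (86.66814422607422, 88.94170379638672), 151.642578125) ((0.6352620720863342, 0.006379160098731518), 0.047530632466077805)
```

Call:
send_rows(
  plan=[
    [[0, 0, -0.08, 0, 0, 0, 1], [0, 0, -0.08, 0, 0, 0, 1], [0, 0, -0.08, 0, 0, 0, 1], [0, 0, -0.08, 0, 0, 0, 1], [0, 0, -0.08, 0, 0, 0, 1], [0, 0, -0.08, 0, 0, 0, 1], [0, 0, -0.08, 0, 0, 0, 1], [0, 0, -0.08, 0, 0, 0, 1], [0, 0, -0.08, 0, 0, 0, 1], [0, 0, -0.08, 0, 0, 0, 1], [0, 0, -0.08, 0, 0, 0, 1], [0, 0, -0.08, 0, 0, 0, 1]],
  ],
)

```text
clock: 12.98
position: [0.5296, -0.0029, 0.2877]
ee_rot: [0.167, 0.986, 0.0, 0.0]
ft_force: [0.4, -0.2, 0.5]
grip_width: 1.0
grasp_force: 0.0
```

Call:
send_rows(
  plan=[
    [[0, 0, 0, 0.1, 0.13, 0, 1], [0, 0, 0, 0.1, 0.13, 0, 1], [0, 0, 0, 0.1, 0.13, 0, 1], [0, 0, 0, 0.1, 0.13, 0, 1], [0, 0, 0, 0.1, 0.13, 0, 1], [0, 0, 0, 0, 0, 0, 1], [0, 0, 0, 0, 0, 0, 1], [0, 0, 0, 0, 0, 0, 1]],
  ],
)

```text
clock: 13.65
position: [0.4792, 0.153, 0.2875]
ee_rot: [0.169, 0.986, 0.0, 0.0]
ft_force: [-0.2, -0.3, 0.9]
grip_width: 1.0
grasp_force: 0.0
```

```bash
python3 - <<'E'
from h import *
import pickle
o=get_obs();im=optics.camera("wrist")[:,:,::-1];pickle.dump(o,open("o3.pkl","wb"));print(o["position"],o["ee_rot"],o["joint_pos"].round(2))
cv2.imwrite("pics/w3raw.png",im);cv2.imwrite("pics/w3.png",cv2.resize(im,(800,600),interpolation=2))
E
```

```text
[0.47921411 0.15303175 0.28753534] [1.69296982e-01 9.85565037e-01 1.09043635e-04 2.80057627e-04] [-0.97  0.02  0.59  1.74 -0.01  1.38  0.85]
```

View pics/w3.png

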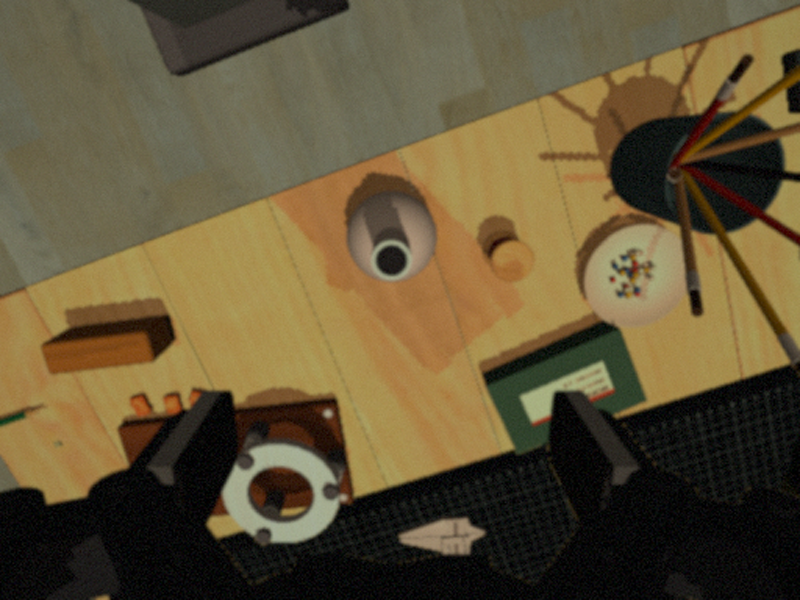

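```bash
python3 - <<'E'
from h import *
import pickle
o=pickle.load(open("o3.pkl","rb"));W=cam("wrist",o)
w=lambda u,v,z:onz(W,(u/1.5625,v/1.5625),z)
M=R.from_quat(o["ee_rot"]).as_matrix()
for P in(w(391,259,.104),w(391,236,.0277)):print(P.round(4),(M.T@(P-o["position"])/.2).round(4))
E
```

```text
[0.4754 0.1533 0.104 ] [ 0.0189 -0.0052  0.9177]
[0.4756 0.1531 0.0277] [ 0.0175 -0.0063  1.2992]
```

Call:
send_rows(
  plan=[
    [[0, 0, 0, 0.018, -0.006, 0.05, 1], [0, 0, 0, 0, 0, 0.15, 1], [0, 0, 0, 0, 0, 0.15, 1], [0, 0, 0, 0, 0, 0.15, 1], [0, 0, 0, 0, 0, 0.15, 1], [0, 0, 0, 0, 0, 0.15, 1], [0, 0, 0, 0, 0, 0.12, 1], [0, 0, 0, 0, 0, 0.07, 1], [0, 0, 0, 0, 0, 0.02, 1], [0, 0, 0, 0, 0, 0, 1], [0, 0, 0, 0, 0, 0, 1]],
  ],
)

```text
clock: 14.62
position: [0.4756, 0.1543, 0.0857]
ee_rot: [0.169, 0.986, 0.0, 0.0]
ft_force: [1.0, 0.1, -0.0]
grip_width: 0.999
grasp_force: 0.0
```

Call:
send_rows(
  plan=[
    [[0, 0, 0, 0, 0, 0, 0], [0, 0, 0, 0, 0, 0, 0], [0, 0, 0, 0, 0, 0, 0], [0, 0, 0, 0, 0, 0, 0], [0, 0, 0, 0, 0, 0, 0], [0, 0, 0, 0, 0, 0, 0], [0, 0, 0, 0, 0, 0, 0], [0, 0, 0, 0, 0, 0, 0], [0, 0, 0, 0, 0, 0, 0], [0, 0, 0, 0, 0, 0, 0]],
  ],
  squeeze=60,
)

```text
clock: 15.45
position: [0.4754, 0.1549, 0.0855]
ee_rot: [0.168, 0.986, 0.0, 0.0]
ft_force: [-0.1, -1.2, 4.8]
grip_width: 0.266
grasp_force: 58.5
```

Call:
send_rows(
  plan=[
    [[0, 0, 0, 0, 0, -0.07, 0], [0, 0, 0, 0, 0, -0.15, 0], [0, 0, 0, 0, 0, -0.15, 0], [0, 0, 0, 0, 0, -0.15, 0], [0, 0, 0, -0.06, -0.03, 0, 0], [0, 0, 0, -0.12, -0.053, 0, 0], [0, 0, 0, -0.12, -0.053, 0, 0], [0, 0, 0, -0.12, -0.053, 0, 0], [0, 0, 0, -0.12, -0.053, 0, 0], [0, 0, 0, -0.12, -0.053, 0, 0], [0, 0, 0, -0.12, -0.053, 0, 0], [0, 0, 0, -0.12, -0.053, 0, 0], [0, 0, 0, -0.092, -0.041, 0, 0], [0, 0, 0, 0, 0, 0, 0], [0, 0, 0, 0, 0, 0, 0], [0, 0, 0, 0, 0, 0, 0]],
  ],
)

```text
clock: 16.78
position: [0.6325, 0.0061, 0.1884]
ee_rot: [0.168, 0.986, -0.0, -0.001]
ft_force: [-0.9, 1.0, -2.0]
grip_width: 0.264
grasp_force: 59.1
```

```bash
python3 - <<'E'
from h import *
o=get_obs();print(o["position"].round(4),o["ee_rot"].round(3),o["joint_pos"].round(2))
M=R.from_quat(o["ee_rot"]).as_matrix();print("to ring",(M.T@(np.array([.6334,.006,.1385])-o["position"])/.2).round(4))
p=o["position"];foot=p-[0,0,.0855]
W=cam("wrist",o)
a=optics.camera("scene")[:,:,::-1];b=optics.camera("side")[:,:,::-1];c=optics.camera("wrist")[:,:,::-1]
print("bulb exp",proj(cam("scene"),foot+[0,0,.0277]),proj(cam("side"),foot+[0,0,.0277]))
a=cv2.resize(a[140:270,220:350],None,fx=3,fy=3,interpolation=2);b=cv2.resize(b[90:220,210:340],None,fx=3,fy=3,interpolation=2)
cv2.imwrite("pics/p4.png",np.hstack([a,b]));cv2.imwrite("pics/w4.png",c)
E
```

```text
[0.6325 0.0061 0.1884] [ 0.168  0.986 -0.    -0.001] [-0.59  0.45  0.68  1.55 -0.29  1.25  1.37]
to ring [-0.0048  0.001   0.2496]
bulb exp [284.80081205 170.98145344] [261.47912224 159.00081574]
```

View pics/p4.png

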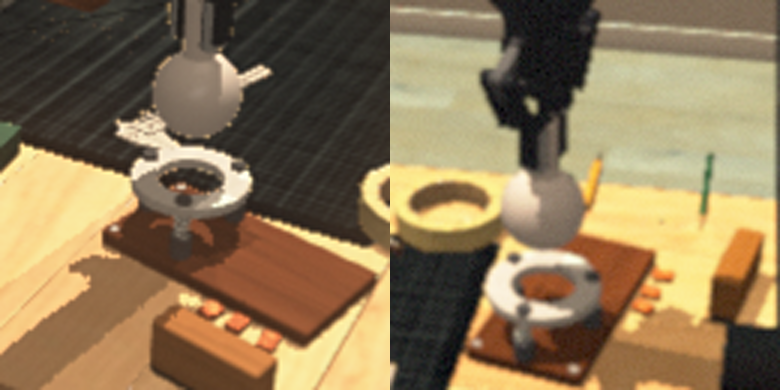

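The bulb is held upright and hangs over the ring (left half: bulb (197,94), hole (191,181); right half: bulb (542,207), hole (546,288)), matching the expected projections. Descending.

Call:
send_rows(
  plan=[
    [[0, 0, 0, -0.003, 0, 0.1, 0], [0, 0, 0, 0, 0, 0.08, 0], [0, 0, 0, 0, 0, 0.04, 0], [0, 0, 0, 0, 0, 0.02, 0], [0, 0, 0, 0, 0, 0, 0], [0, 0, 0, 0, 0, 0, 0], [0, 0, 0, 0, 0, 0, 0]],
  ],
)

```text
clock: 17.52
position: [0.634, 0.0054, 0.1421]
ee_rot: [0.168, 0.986, 0.0, 0.001]
ft_force: [0.3, -0.3, -1.5]
grip_width: 0.266
grasp_force: 59.1
```

Call:
send_rows(
  plan=[
    [[0, 0, 0, 0, 0, 0.01, 0], [0, 0, 0, 0, 0, 0.01, 0], [0, 0, 0, 0, 0, 0.01, 0], [0, 0, 0, 0, 0, 0, 0], [0, 0, 0, 0, 0, 0, 0], [0, 0, 0, 0, 0, 0, 0]],
  ],
)

```text
clock: 18.02
position: [0.6337, 0.0056, 0.1354]
ee_rot: [0.168, 0.986, 0.0, 0.0]
ft_force: [-2.4, 1.1, 4.2]
grip_width: 0.267
grasp_force: 59.2
```

Call:
send_rows(
  plan=[
    [[0, 0, 0, 0.004, 0, 0.01, 0], [0, 0, 0, 0, 0, 0.01, 0], [0, 0, 0, 0, 0, 0.01, 0], [0, 0, 0, 0, 0, 0.01, 0], [0, 0, 0, 0, 0, 0, 0], [0, 0, 0, 0, 0, 0, 0], [0, 0, 0, 0, 0, 0, 0]],
  ],
)

```text
clock: 18.6
position: [0.6331, 0.0059, 0.1275]
ee_rot: [0.168, 0.986, 0.0, 0.0]
ft_force: [-1.8, 1.5, 6.7]
grip_width: 0.263
grasp_force: 59.6
```

Call:
send_rows(
  plan=[
    [[0, 0, 0, 0.002, 0, 0.01, 0], [0, 0, 0, 0, 0, 0.01, 0], [0, 0, 0, 0, 0, 0, 0], [0, 0, 0, 0, 0, 0, 0], [0, 0, 0, 0, 0, 0, 0]],
  ],
)

```text
clock: 19.02
position: [0.6329, 0.0059, 0.1238]
ee_rot: [0.168, 0.986, 0.0, 0.001]
ft_force: [-2.0, 1.5, 8.3]
grip_width: 0.267
grasp_force: 59.7
```

Call:
send_rows(
  plan=[
    [[0, 0, 0, 0, 0, 0.007, 0], [0, 0, 0, 0, 0, 0, 0], [0, 0, 0, 0, 0, 0, 0], [0, 0, 0, 0, 0, 0, 0]],
  ],
)

```text
clock: 19.35
position: [0.6329, 0.0059, 0.1224]
ee_rot: [0.168, 0.986, 0.0, 0.001]
ft_force: [-1.6, 0.9, 9.2]
grip_width: 0.264
grasp_force: 60.3
```

Call:
send_rows(
  plan=[
    [[0, 0, 0, 0, 0, 0.006, 0], [0, 0, 0, 0, 0, 0, 0], [0, 0, 0, 0, 0, 0, 0], [0, 0, 0, 0, 0, 0, 0]],
  ],
)

```text
clock: 19.68
position: [0.6332, 0.0059, 0.1223]
ee_rot: [0.168, 0.986, 0.001, 0.001]
ft_force: [-5.5, 1.6, 17.5]
grip_width: 0.269
grasp_force: 61.6
```

Call:
send_rows(
  plan=[
    [[0, 0, 0, 0, 0, 0.006, 0], [0, 0, 0, 0, 0, 0, 0], [0, 0, 0, 0, 0, 0, 0], [0, 0, 0, 0, 0, 0, 0]],
  ],
)

```text
clock: 20.02
position: [0.6334, 0.0059, 0.1221]
ee_rot: [0.168, 0.986, 0.001, 0.001]
ft_force: [-8.6, 2.6, 27.1]
grip_width: 0.265
grasp_force: 62.5
```

The ring is on its hard stop; ease off a little to a gentle push and check.

Call:
send_rows(
  plan=[
    [[0, 0, 0, 0.002, 0, -0.006, 0], [0, 0, 0, 0, 0, 0, 0], [0, 0, 0, 0, 0, 0, 0], [0, 0, 0, 0, 0, 0, 0], [0, 0, 0, 0, 0, 0, 0]],
  ],
)

```text
clock: 20.43
position: [0.633, 0.006, 0.1222]
ee_rot: [0.168, 0.986, 0.001, 0.001]
ft_force: [-4.2, 0.8, 15.1]
grip_width: 0.268
grasp_force: 60.5
```

```bash
python3 - <<'E'
from h import *
a=optics.camera("scene")[:,:,::-1];b=optics.camera("side")[:,:,::-1]
a=cv2.resize(a[140:270,220:350],None,fx=3,fy=3,interpolation=2);b=cv2.resize(b[90:220,210:340],None,fx=3,fy=3,interpolation=2)
cv2.imwrite("pics/p5.png",np.hstack([a,b]));o=get_obs();print(o["position"],o["ft_force"],o["grasp_force"])
E
```

```text
[0.63296648 0.00594945 0.12222188] [-3.86366959  1.2564637  17.22150784] 60.52324175834656
```

View pics/p5.png

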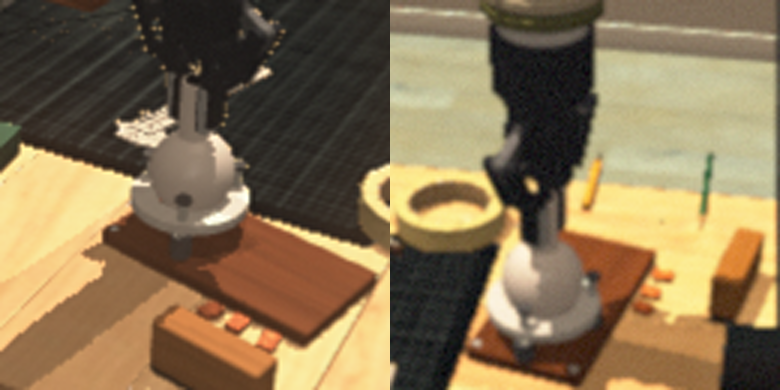

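The vase sits upright in the ring with the pins standing proud. The push is about 16 N against the stop, the chips and block are clear of the stand, and nothing else has moved.

```bash
python3 -c "
from workcell import job
print(job.hand_in())"
```

```text
the job is handed in; nothing more can be done
None
```

The job is handed in: the block wiped all three chips onto the table and stands upright clear of the stand, and the arm is holding the vase seated in the ring, pressed on its stop at about 16 N.

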